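# Build the sieve stack on the shaker base

## Robot

A 7-joint arm with a two-finger parallel gripper is mounted at the origin on a cart in front of the work surface, level with it; the furniture and walls round the work are solid. World frame = base frame: x ahead of the robot, y to its left, z up, the work surface at z = 0. Lengths are in m, angles in rad, forces in N, time in s.
With the tool pointing down it reaches from about 0.4 to 0.875 m from the base axis. Payload 19.3 kg.
Tool frame: the origin (TCP) lies at the very end of the fingers, on their centre line; the grasp point (between the pads) lies 19 mm behind it; z points along the fingers, y is the line along which they close (so a half turn about z gives the same grasp; the last joint's range is limited). The gripper opens to 85 mm and grips with 20 to 120 N. Pads are 22 mm wide; open, the fingers measure 114 mm over their backs; the gripper's body (76 mm by 85 mm) begins 54 mm behind the grasp point. The pads swing forward as they close: fully open they stand 13 mm farther back than shut.
Start: joints at [-1.185, 0.521, -0.036, 1.599, 0.021, 1.021, -0.113], TCP at [0.275, 0.561, 0.231] pointing down, gripper open.
Joint ranges: [-2.91, 2.91], [-0.3, 2.13], [-1.5, 1.42], [0.17, 2.43], [-1.26, 4.41], [0.16, 1.93], [-2.52, 2.52]. Speed limits (rad/s): [1.89, 1.89, 2.39, 2.39, 3.01, 3.01, 3.01].

## Interface

Orientations are given as [roll, pitch, yaw] about the fixed x, y, z axes, in that order (R = Rz(yaw) Ry(pitch) Rx(roll)).
In Python, from workcell import bot gives the robot as it stands. The module is installed in compiled form; this text tells all that it offers.
- The arm moves only by the tool apply_moves, never from a script. Its arguments are lists of equal length, an entry for each row: "claw": the finger opening in m, from 0 to 0.0854; "xyz": the shift along the tool's x, y, z in m, a list of three; "twist": the turn, a rotation vector about the tool's x, y, z in rad, a list of three. A call has 1 to 20 rows; each row shifts and turns the commanded pose from where the row before left it, along the tool's axes as they then stand; what a row does not reach is not made up. A row lasts 1/10 s, in which the tool goes at most 50 mm and 8.59 degrees, less where a joint would pass 70% of its speed; a pose out of reach is approached as far as the arm can. A call with a gripper value outside its range is refused whole. The fingers move at their own pace and stop on an object; "force" is the grip in N (left out, the last holds). Time passes only in rows, so rows that do not move let the fingers close. It gives the time, the measured TCP pose, the force, the opening and the grip force at its end, in the units of the state.
- bot.observe(): the state, without advancing time (a new reading comes with each control period).
- bot.grab_frame(name): name is "scene" or "top" or "wrist"; returns a dict with "img" (480x640x3 uint8, red, green, blue), "vfov" (degrees; the focal length in pixels is half the picture's height over the tangent of half this angle, whatever the lens; pixels are square), "cx", "cy" (the principal point, pixels), "view" (4x4, takes a point from world to camera coordinates). Camera axes: x right, y up, looking along -z (the intrinsics and any distortion apply to the point x, -y, -z); pixel columns grow to the right and rows downward; lengths in m; the calibration is good to about 2 mm. A picture is of the moment at which its call begins. There is no depth.
- bot.job_done(): hands the job in; it is judged then, once.
Trained networks look in the newest picture that a camera, given by its name, has taken for a name from the list of things; names that differ only in an ending like _2 or _b are one class to them, and where a whole thing is asked for, a point or a joint stands for the part that bears it (a point fixed in the world has none). Each returns a list of dicts, best first, with "score" (0 to 1); they miss things now and then, are a little off and sometimes report something else, mostly with a low value. They report only what shows in the picture. A call takes as long as a camera call. They do not tell look-alikes from the thing itself.
- bot.find_in(camera, query): "position" ([x, y, z] in m, in world coordinates, good to about 4 mm: the middle of the surface that is visible of it).
The state is a dict: "clock": time; "qpos": joint angles; "qd": joint speeds; "joint_efforts": joint torques, N m; "position": TCP position; "tool_rot": TCP orientation; "force": force on the tool from outside, world axes, zero at the start; "moment": the same for the moment, N m; "grip_width": finger opening in m; "finger_force": force on a finger pad.
Only numpy, scipy, OpenCV 4.12 (cv2) and the standard library are available. Lean on these libraries where they do the work, as an engineer would, in place of code of your own. Each camera call takes 0.05 s, during which the arm holds its last target. There are 200 camera calls.

## Task

Build the sieve stack on the round shaker base, one part at a time: first the plain-floored pan into the base's collar, then the fine sieve, then the coarse sieve, and last the lid with the knob. Each must sit fully home and level, nested in the part below, and be let go. Leave the petri dish, the objective tube and the slide mailer where they are.

Things in the scene. Friction and masses are not known exactly. Their poses are not given: they have to be found in the camera images.
- base_collar (a point): Round grey shaker base fixed to the bench: disc 84 mm in diameter, 14 mm high, with an upright open aluminium collar in its middle, 62 mm outside, 56 mm inside, rim 26 mm above the bench. The point is the centre of the collar's mouth at rim height. Every part's spigot fits into the 56 mm mouth of the part below with 3 mm play all round. All parts are round: yaw does not matter.
- pan_mid (a point): Receiving pan: open steel cup with a closed plain floor 8 mm up, 62 mm outside, 56 mm inside, 36 mm high in all. The point is its centre, 18 mm above its underside. Foot: tapered round spigot 6 mm long (50 to 44 mm diameter) under a 62 mm shoulder that comes to rest on the rim below. Loose, 90 g, standing on its spigot, z up.
- fine_sieve_mid (a point): Fine sieve: low open steel ring, 62 mm outside, 56 mm inside, 34 mm high in all, with a close dark wire mesh floor (wires 2 mm apart). The point is its centre, 17 mm above its underside. Foot: tapered round spigot 6 mm long (50 to 44 mm diameter) under a 62 mm shoulder that comes to rest on the rim below. Loose, 90 g, standing on its spigot, z up.
- coarse_sieve_mid (a point): Coarse sieve: taller open steel ring, 62 mm outside, 56 mm inside, 44 mm high in all, with a wide dark wire mesh floor (wires 12 mm apart). The point is its centre, 22 mm above its underside. Foot: tapered round spigot 6 mm long (50 to 44 mm diameter) under a 62 mm shoulder that comes to rest on the rim below. Loose, 90 g, standing on its spigot, z up.
- lid_knob (a point): Lid: steel disc 62 mm in diameter, 5 mm thick, with an upright black knob (18 mm diameter, 26 mm tall) on top; 37 mm high in all. The point is the knob's centre, 24 mm above the lid's underside. Foot: tapered round spigot 6 mm long (50 to 44 mm diameter) under a 62 mm shoulder that comes to rest on the rim below. Loose, 90 g, standing on its spigot, z up.
- petri_mid (a point): Bystander, loose: dark red lidded petri dish, 58 mm in diameter and 14 mm high; the point is its centre, 7 mm up. Not to be moved.
- tube_mid (a point): Bystander, loose: black objective storage tube with grey screw cap standing upright, 37 mm in diameter and 62 mm high; the point is its centre, 31 mm up. Not to be moved.
- mailer_mid (a point): Bystander, loose: flat teal slide mailer 37 x 92 x 14 mm (long along its y); the point is its centre, 7 mm up. Not to be moved.
Mind the look-alikes: they are no part of the job. What is shaped like the part that bears lid_knob but brown or red is not meant.

How it is judged:
On the way, in this order (a step that is already met when the one before it is completed fails the run):
1. The pan is seated in the collar of the base (horizontal distance between pan_mid and base_collar below 0.006 m and z of pan_mid in the frame of base_collar between 0.009 and 0.015 m and angle between pan_mid's own z axis and vertical below 0.06 rad), for 0.2 s.
2. The fine sieve is nested on the pan (horizontal distance between fine_sieve_mid and pan_mid below 0.006 m and z of fine_sieve_mid in the frame of pan_mid between 0.026 and 0.032 m and angle between fine_sieve_mid's own z axis and vertical below 0.06 rad), for 0.2 s.
3. The coarse sieve is nested on the fine sieve (horizontal distance between coarse_sieve_mid and fine_sieve_mid below 0.006 m and z of coarse_sieve_mid in the frame of fine_sieve_mid between 0.03 and 0.036 m and angle between coarse_sieve_mid's own z axis and vertical below 0.06 rad), for 0.2 s.
4. The lid is nested on the coarse sieve (horizontal distance between lid_knob and coarse_sieve_mid below 0.006 m and z of lid_knob in the frame of coarse_sieve_mid between 0.037 and 0.043 m and angle between lid_knob's own z axis and vertical below 0.06 rad), for 0.2 s.
At the end, for the whole second after the job is handed in: Pan in the base's collar, fine sieve on the pan, coarse sieve on the fine sieve, lid on the coarse sieve: each within 6 mm of the axis of the one below, within 3 mm of its fully nested height and within 0.06 rad of upright; all at rest and released (all of step 1 and all of step 2 and all of step 3 and all of step 4 and linear speed of each of pan, fine_sieve, coarse_sieve, sieve_lid below 0.02 m/s and contact force between each of pan, fine_sieve, coarse_sieve, sieve_lid and the fingers below 0.05 N); the robot touches nothing.
It fails at once if The petri dish is moved by more than 25 mm (distance of petri_mid from where it was at the start of the episode above 0.025 m).
It fails at once if The objective tube is moved by more than 25 mm (distance of tube_mid from where it was at the start of the episode above 0.025 m).
It fails at once if The slide mailer is moved by more than 25 mm (distance of mailer_mid from where it was at the start of the episode above 0.025 m).
It also fails if it takes over 104 s, if anything falls off the work surface, if the arm or the gripper's body presses on something with over 40 N, if the wrist force passes 120 N, or if a joint passes its speed limit or range.

## Working session

There is one attempt and no reset: what is moved stays moved. The work goes in short steps, Python scripts to look and compute and a tool call to move; the robot and the scene stay as the last step left them, time stands still between calls to the robot, and variables do not carry over. Pictures are saved under pics/ and viewed, at most 14 in all, crops included, and the job is handed in when it is done.

Besides the shell and the picture viewer there is one more tool, called after ">>>" as a command line: name --argument value ..., lists and objects as JSON in quotes. apply_moves: Moves the arm, as the interface text tells. Its arguments: {"type":"object","properties":{"claw":{"type":"array"},"xyz":{"type":"array"},"twist":{"type":"array"},"force":{"type":"number"}},"required":["claw","xyz","twist"]}

```bash
mkdir -p pics; cat > h.py <<'E'
from workcell import bot
import numpy as np, cv2
def snap(cam,name):
    f=bot.grab_frame(cam); cv2.imwrite('pics/%s.png'%name,cv2.cvtColor(f['img'],cv2.COLOR_RGB2BGR)); return f
def proj(f,p):
    c=np.array(f['view'])@np.r_[p,1]; F=240/np.tan(np.radians(f['vfov'])/2)
    return f['cx']+F*c[0]/-c[2], f['cy']+F*c[1]/c[2]
def unproj(f,u,v,z):
    F=240/np.tan(np.radians(f['vfov'])/2); V=np.array(f['view']); d=V[:3,:3].T@np.array([(u-f['cx'])/F,-(v-f['cy'])/F,-1]); o=-V[:3,:3].T@V[:3,3]
    return o+d*(z-o[2])/d[2]
E
python3 - <<'E'
from h import *
np.set_printoptions(precision=4,suppress=True)
s=bot.observe(); print({k:np.round(v,3) for k,v in s.items()})
for c in ['top','scene']:
    f=snap(c,c+'0'); print(c,f['vfov'],f['cx'],f['cy'],np.array(f['view']), [k for k in f])
    for q in ['base_collar','pan_mid','fine_sieve_mid','coarse_sieve_mid','lid_knob','petri_mid','tube_mid','mailer_mid']:
        for d in bot.find_in(c,q)[:3]: print(q,np.round(d['position'],3),round(d['score'],2),np.round(proj(f,d['position'])))
E
```

```text
{'clock': np.float64(0.0), 'qpos': array([-1.185,  0.522, -0.036,  1.6  ,  0.021,  1.021, -0.113]), 'qd': array([ 0.001, -0.001,  0.001, -0.001, -0.   ,  0.   ,  0.001]), 'joint_efforts': array([ -0.002, -92.712,   1.979, -36.995,   0.018,   0.008,   0.   ]), 'position': array([0.275, 0.561, 0.231]), 'tool_rot': array([-3.14 ,  0.   ,  2.686]), 'force': array([ 0.522, -0.282,  0.892]), 'moment': array([-0.006, -0.062, -0.021]), 'finger_force': np.float64(0.0), 'grip_width': np.float64(0.086)}
top 52.88707573505951 315.4781283893956 245.87952414394238 [[ 0.0134 -0.9997  0.0193 -0.006 ]
 [ 0.998   0.0146  0.0608 -0.5435]
 [-0.061   0.0185  0.998  -0.874 ]
 [ 0.      0.      0.      1.    ]] ['img', 'vfov', 'cx', 'cy', 'view']
base_collar [0.455 0.238 0.011] 0.97 [186. 292.]
pan_mid [ 0.461 -0.237  0.011] 0.8 [444. 292.]
pan_mid [0.6   0.004 0.062] 0.28 [315. 213.]
fine_sieve_mid [ 0.576 -0.137  0.009] 0.76 [390. 230.]
coarse_sieve_mid [ 0.462 -0.009  0.006] 0.64 [321. 290.]
lid_knob [0.705 0.017 0.012] 0.77 [308. 160.]
lid_knob [0.338 0.194 0.006] 0.68 [209. 357.]
lid_knob [0.601 0.264 0.014] 0.66 [174. 213.]
petri_mid [ 0.457 -0.124  0.003] 0.69 [382. 293.]
mailer_mid [0.433 0.117 0.016] 0.63 [252. 305.]
scene 44.435078933774456 325.33027965884395 242.20241104828114 [[ 0.8431 -0.5376  0.006  -0.425 ]
 [ 0.3245  0.5177  0.7917 -0.2193]
 [-0.4288 -0.6655  0.6109 -1.0469]
 [ 0.      0.      0.      1.    ]] ['img', 'vfov', 'cx', 'cy', 'view']
fine_sieve_mid [ 0.58  -0.132  0.02 ] 0.56 [392. 283.]
lid_knob [0.702 0.008 0.007] 0.87 [396. 234.]
lid_knob [0.336 0.195 0.008] 0.69 [215. 243.]
lid_knob [0.58  0.135 0.008] 0.62 [322. 223.]
petri_mid [ 0.455 -0.13   0.006] 0.87 [340. 311.]
tube_mid [ 0.597 -0.007  0.038] 0.89 [363. 242.]
mailer_mid [0.424 0.115 0.013] 0.82 [267. 248.]
```

View pics/top0.png

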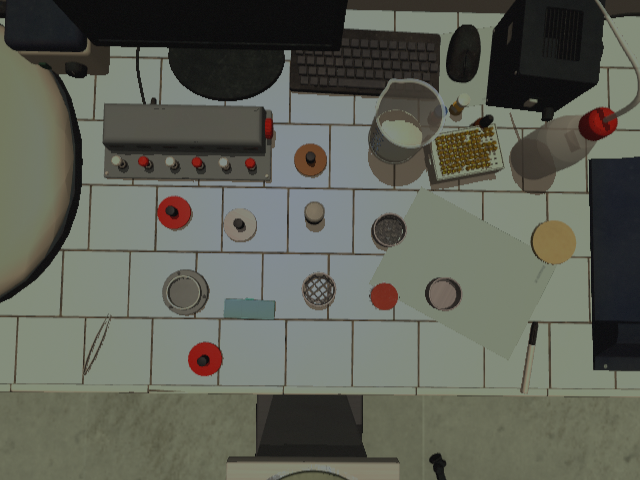

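View pics/scene0.png

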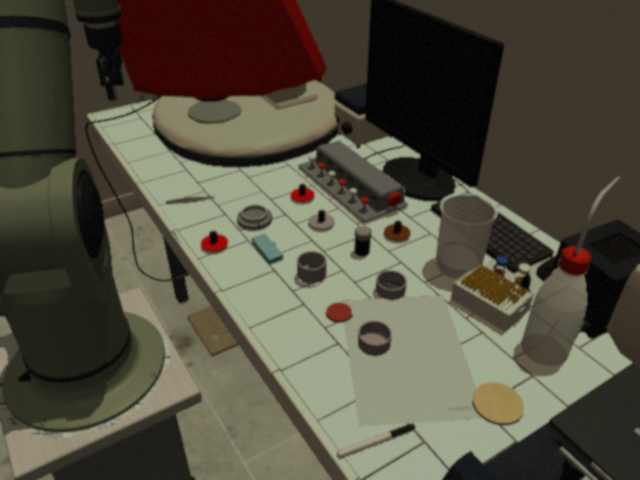

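The top picture shows these parts:
- Collar at (185,293), pan (443,294), fine sieve (389,231) and coarse sieve (319,290).
- Possible lids: steel (240,224), red (174,212), red (205,358) and brown (310,160). I choose the steel one at (240,224).

Next is a close crop to check that choice and refine the centres.

```bash
python3 - <<'E'
from h import *
f=bot.grab_frame('top'); im=cv2.cvtColor(f['img'],cv2.COLOR_RGB2BGR)
c=cv2.resize(im[190:330,150:470],None,fx=2.5,fy=2.5,interpolation=cv2.INTER_CUBIC)
g=cv2.medianBlur(cv2.cvtColor(im,cv2.COLOR_BGR2GRAY),3)
big=cv2.resize(g,None,fx=4,fy=4,interpolation=cv2.INTER_CUBIC)
for n,u,v,z in [('collar',185,292,.026),('pan',443,293,.036),('fine',389,231,.034),('coarse',319,290,.044),('lid',240,224,.011)]:
    r=28; sub=big[4*(v-r):4*(v+r),4*(u-r):4*(u+r)]
    cs=cv2.HoughCircles(sub,cv2.HOUGH_GRADIENT_ALT,1.5,8,param1=120,param2=.6,minRadius=45,maxRadius=95)
    for q in ([] if cs is None else cs[0][:4]):
        a,b=u-r+q[0]/4,v-r+q[1]/4; print(n,round(a,1),round(b,1),'r',q[2]/4,np.round(unproj(f,a,b,z),4))
        cv2.circle(c,(int((a-150)*2.5),int((b-190)*2.5)),int(q[2]/4*2.5),(0,255,0),1)
    o=unproj(f,u,v,z); print('  exp r px', abs(proj(f,o+[0,.031,0])[0]-proj(f,o)[0]))
cv2.imwrite('pics/crop.png',c)
E
```

```text
collar 185.5 292.5 r 17.05134 [0.4552 0.2355 0.026 ]
collar 185.5 292.5 r 22.677794 [0.4552 0.2355 0.026 ]
collar 185.5 292.5 r 14.786351 [0.4552 0.2355 0.026 ]
  exp r px 17.255631013028193
pan 442.8 295.0 r 17.25188 [ 0.457  -0.2287  0.036 ]
pan 442.8 295.0 r 13.63201 [ 0.457  -0.2287  0.036 ]
  exp r px 17.107992516281968
fine 389.9 231.5 r 16.249008 [ 0.5706 -0.133   0.034 ]
fine 389.9 231.5 r 13.2810135 [ 0.5706 -0.133   0.034 ]
  exp r px 17.007352093111535
coarse 318.8 288.6 r 15.520571 [ 0.4658 -0.0047  0.044 ]
coarse 322.1 292.0 r 18.873787 [ 0.4598 -0.0108  0.044 ]
coarse 318.8 293.5 r 16.461437 [ 0.4571 -0.0048  0.044 ]
coarse 322.1 292.0 r 13.100938 [ 0.4598 -0.0108  0.044 ]
  exp r px 17.42898604152856
lid 241.6 225.2 r 17.437607 [0.5802 0.1392 0.011 ]
lid 237.1 225.2 r 16.43229 [0.5801 0.1475 0.011 ]
  exp r px 16.749767049643253
```

View pics/crop.png

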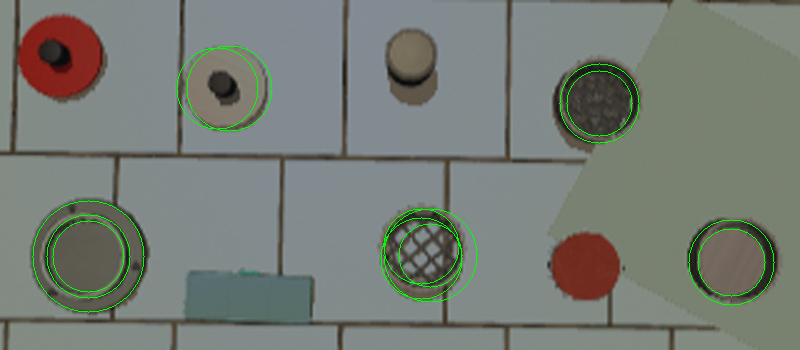

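The crop confirms the steel lid: light disc, black knob, original pixel (240,224). It also shows the plain-floored pan at (443,295), the close-mesh sieve at (390,231) and the wide-mesh sieve at (319,290). First I turn the tool to yaw 90° and go above the pan.

>>> apply_moves --claw '[0.085,0.085,0.085,0.085,0.085,0.085,0.085,0.085,0.085,0.085,0.085,0.085,0.085,0.085]' --xyz '[[0,0,0],[0,0,0],[0,0,0],[0,0,0],[0,0,0],[0,0,0],[0,0,0],[0,0,0],[0,0.036,0],[0,0.036,0],[0,0.036,0],[-0.036,0.036,0],[-0.04,0.036,0],[-0.04,0,0]]' --twist '[[0,0,0.1394],[0,0,0.1394],[0,0,0.1394],[0,0,0.1394],[0,0,0.1394],[0,0,0.1394],[0,0,0.1394],[0,0,0.1394],[0,0,0],[0,0,0],[0,0,0],[0,0,0],[0,0,0],[0,0,0]]' --force 30

```text
clock: 2.35
position: [0.4558, 0.4458, 0.2308]
tool_rot: [3.14, 0.001, 1.567]
force: [0.5, -0.8, -0.3]
grip_width: 0.0849
finger_force: 0.0
```

>>> apply_moves --claw '[0.085,0.085,0.085,0.085,0.085,0.085,0.085,0.085,0.085,0.085,0.085,0.085,0.085,0.085,0.085,0.085,0.085,0.085,0.085]' --xyz '[[-0.04,0,0],[-0.04,0,0],[-0.04,0,0],[-0.04,0,0],[-0.04,0,0],[-0.04,0,0],[-0.04,0,0],[-0.04,0,0],[-0.04,0,0],[-0.04,0,0],[-0.04,0,0],[-0.04,0,0],[-0.04,0,0],[-0.04,0,0],[-0.04,0,0],[-0.04,0,0],[-0.035,0,0],[0,0,0],[0,0,0]]' --twist '[[0,0,0],[0,0,0],[0,0,0],[0,0,0],[0,0,0],[0,0,0],[0,0,0],[0,0,0],[0,0,0],[0,0,0],[0,0,0],[0,0,0],[0,0,0],[0,0,0],[0,0,0],[0,0,0],[0,0,0],[0,0,0],[0,0,0]]'

```text
clock: 4.25
position: [0.4515, -0.2269, 0.2312]
tool_rot: [-3.141, -0.0, 1.569]
force: [0.4, 1.5, -0.4]
grip_width: 0.085
finger_force: 0.0
```

```bash
python3 - <<'E'
from h import *
f=snap('wrist','w1'); s=bot.observe(); print(s['clock'],s['position'],s['tool_rot'],s['qpos'])
print(f['vfov'],f['cx'],f['cy'],np.round(f['view'],3).tolist())
for q in ['pan_mid']:
    for d in bot.find_in('wrist',q)[:3]: print(q,np.round(d['position'],4),round(d['score'],2),np.round(proj(f,d['position'])))
E
```

```text
4.3 [ 0.45173281 -0.22598259  0.23120169] [-3.14140749e+00 -3.13406731e-04  1.57057612e+00] [-0.01020246  0.36154868  0.46161307  1.92860618 -0.20326928  0.89697977
  0.55303681]
64.77675985924793 320.3295468907074 236.43375403443434 [[1.0, -0.002, -0.001, -0.452], [0.002, 0.963, -0.27, 0.253], [0.001, 0.27, 0.963, -0.317], [0.0, 0.0, 0.0, 1.0]]
pan_mid [ 0.46   -0.238   0.0055] 0.59 [329. 213.]
```

View pics/w1.png

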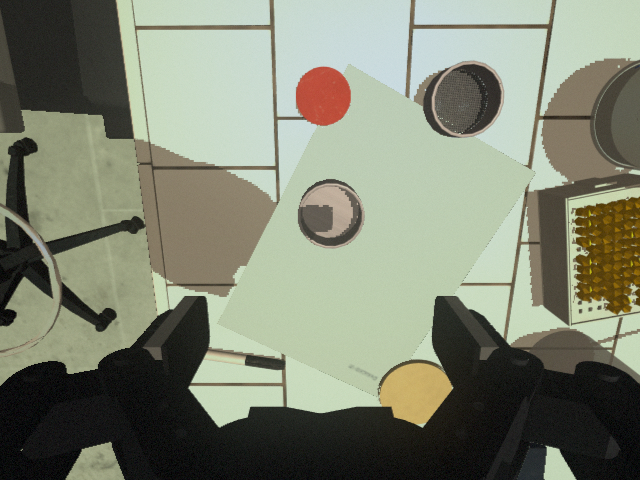

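The wrist picture shows the pan's rim centred near (331,213) between the fingers, and the fine sieve near (464,98).

```bash
cat >> h.py <<'E'
from scipy.optimize import minimize
def rim(f,x,y,z,R=.031,span=.02):
    """fit outer/inner rim circle at height z by max radial gradient over both edges, with 3-D circle projection"""
    g=cv2.GaussianBlur(cv2.cvtColor(f['img'],cv2.COLOR_RGB2GRAY),(0,0),1.0).astype(np.float32)
    gx=cv2.Sobel(g,cv2.CV_32F,1,0);gy=cv2.Sobel(g,cv2.CV_32F,0,1); m=np.minimum(np.hypot(gx,gy),120)
    V=np.array(f['view']);F=240/np.tan(np.radians(f['vfov'])/2);t=np.linspace(0,2*np.pi,120,endpoint=False)
    def sc(p):
        s=0
        for r,w in R if isinstance(R,list) else [(R,1)]:
            P=np.c_[p[0]+r*np.cos(t),p[1]+r*np.sin(t),np.full_like(t,z)]@V[:3,:3].T+V[:3,3]
            u=(f['cx']-F*P[:,0]/P[:,2]).astype(np.float32);v=(f['cy']+F*P[:,1]/P[:,2]).astype(np.float32)
            s+=w*cv2.remap(m,u[None],v[None],cv2.INTER_LINEAR).mean()
        return s
    G=np.arange(-span,span+1e-9,.001);best=max(((sc((x+a,y+b)),x+a,y+b) for a in G for b in G))
    r=minimize(lambda p:-sc(p),best[1:],method='Nelder-Mead',options=dict(initial_simplex=np.array([best[1:]]*3)+[[0,0],[.0007,0],[0,.0007]]))
    return np.round(r.x,4),round(-r.fun,1)
W=[(.031,1),(.028,1)]
E
python3 - <<'E'
from h import *
f=bot.grab_frame('wrist')
print(unproj(f,331,213,.036),rim(f,.457,-.229,.036,W),unproj(f,464,98,.034),rim(f,.571,-.133,.034,W))
t=bot.grab_frame('top')
for n,x,y,z in [('pan',.457,-.229,.036),('fine',.571,-.133,.034),('coarse',.462,-.005,.044),('collar',.455,.2355,.026),]: print(n,rim(t,x,y,z,W,.012))
print('lid',rim(t,.58,.142,.011,.031,.012))
E
```

```text
[ 0.46158784 -0.22998064  0.036     ] (array([ 0.4601, -0.2329]), np.float64(214.7)) [ 0.57334902 -0.13111861  0.034     ] (array([ 0.576 , -0.1345]), np.float64(228.4))
pan (array([ 0.4593, -0.2324]), np.float64(214.5))
fine (array([ 0.5733, -0.1303]), np.float64(198.4))
coarse (array([ 0.4646, -0.0045]), np.float64(191.4))
collar (array([0.4552, 0.2371]), np.float64(131.2))
lid (array([0.5793, 0.1416]), np.float64(62.8))
```

>>> apply_moves --claw '[0.085,0.085,0.085,0.085,0.085,0.085,0.085,0.085,0.085]' --xyz '[[-0.006,0.008,0.02],[0,0,0.035],[0,0,0.035],[0,0,0.035],[0,0,0.03],[0,0,0.02],[0,0,0],[0,0,0],[0,0,0]]' --twist '[[0,0,0],[0,0,0],[0,0,0],[0,0,0],[0,0,0],[0,0,0],[0,0,0],[0,0,0],[0,0,0]]'

```text
clock: 5.35
position: [0.4605, -0.2324, 0.0575]
tool_rot: [3.14, 0.001, 1.571]
force: [0.1, -0.1, -0.7]
grip_width: 0.0851
finger_force: 0.0
```

>>> apply_moves --claw '[0.085,0.085,0.085,0.085,0.085,0.06,0.055,0.055,0.055,0.055,0.055,0.055]' --xyz '[[0,0,0.02],[0,0,0.02],[0,0,0.008],[0,0,0],[0,0,0],[0,0,0],[0,0,0],[0,0,0],[0,0,0],[0,0,0],[0,0,0],[0,0,0]]' --twist '[[0,0,0],[0,0,0],[0,0,0],[0,0,0],[0,0,0],[0,0,0],[0,0,0],[0,0,0],[0,0,0],[0,0,0],[0,0,0],[0,0,0]]' --force 30

```text
clock: 6.55
position: [0.4602, -0.2326, 0.0094]
tool_rot: [3.14, 0.0, 1.571]
force: [-2.5, 1.7, 15.3]
grip_width: 0.0612
finger_force: 28.8
```

```bash
python3 - <<'E'
from h import *
f=snap('wrist','w2'); s=bot.observe(); print(s['clock'],s['position'],s['grip_width'],s['finger_force']); print(rim(f,.46,-.232,.036,W))
E
```

```text
6.6 [ 0.46023059 -0.2325281   0.00938626] 0.06106551182678289 28.828059565275908
(array([ 0.4602, -0.2345]), np.float64(146.3))
```

View pics/w2.png

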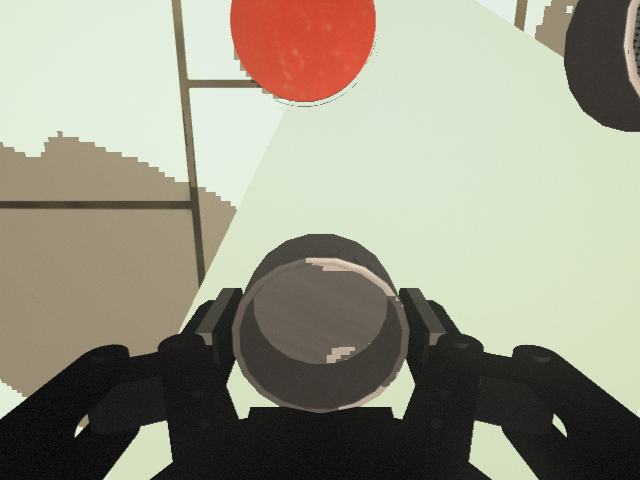

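The pan is held level between the pads, with its rim centred near (320,335). I'll lift it and carry it to above the collar.

>>> apply_moves --claw '[0.055,0.055,0.055,0.055,0.055,0.055,0.055,0.055,0.055,0.055,0.055,0.055,0.055,0.055,0.055,0.055,0.055,0.055,0.055,0.055]' --xyz '[[0,0,-0.02],[0,0,-0.035],[0,0,-0.035],[0,0,-0.03],[0.02,0,0],[0.035,0,0],[0.04,0,0],[0.04,0,0],[0.04,0,0],[0.04,0,0],[0.04,0,0],[0.04,0,0],[0.04,0,0],[0.04,0,0],[0.04,0,0],[0.036,0,0],[0.02,-0.005,0],[0,0,0],[0,0,0],[0,0,0]]' --twist '[[0,0,0],[0,0,0],[0,0,0],[0,0,0],[0,0,0],[0,0,0],[0,0,0],[0,0,0],[0,0,0],[0,0,0],[0,0,0],[0,0,0],[0,0,0],[0,0,0],[0,0,0],[0,0,0],[0,0,0],[0,0,0],[0,0,0],[0,0,0]]'

```text
clock: 8.6
position: [0.4551, 0.2377, 0.1286]
tool_rot: [3.141, 0.0, 1.569]
force: [-0.2, 0.1, -1.3]
grip_width: 0.0615
finger_force: 33.8
```

```bash
python3 - <<'E'
from h import *
f=snap('wrist','w3'); s=bot.observe(); p=s['position'];print(s['clock'],p,s['grip_width'],s['finger_force'],s['force']); print(rim(f,p[0],p[1]-.001,p[2]+.027,W,.008), rim(f,.4552,.2371,.026,W,.012),rim(f,.4552,.2371,.014,.042,.012))
E
```

```text
8.65 [0.45514183 0.23759791 0.12853918] 0.061004230892083317 33.789988327771425 [-0.38412504  0.43962818 -1.05637853]
(array([0.4552, 0.2358]), np.float64(135.1)) (array([0.4575, 0.2394]), np.float64(157.8)) (array([0.4575, 0.24  ]), np.float64(83.0))
```

View pics/w3.png

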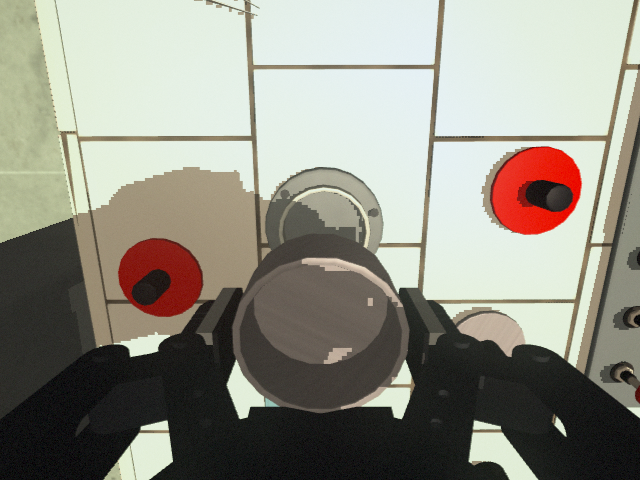

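The collar shows at (324,225), just behind the held pan. Averaging the two views gives a small shift, then I go down.

>>> apply_moves --claw '[0.055,0.055,0.055,0.055,0.055,0.055,0.055]' --xyz '[[0.0025,0.001,0.02],[0,0,0.03],[0,0,0.025],[0,0,0.01],[0,0,0.006],[0,0,0.003],[0,0,0]]' --twist '[[0,0,0],[0,0,0],[0,0,0],[0,0,0],[0,0,0],[0,0,0],[0,0,0]]'

```text
clock: 9.35
position: [0.4562, 0.2411, 0.0348]
tool_rot: [3.141, -0.0, 1.57]
force: [0.4, -0.6, -0.8]
grip_width: 0.0611
finger_force: 33.8
```

>>> apply_moves --claw '[0.055,0.055,0.055,0.055,0.055]' --xyz '[[0,0,0.002],[0,0,0.002],[0,0,0.001],[0,0,0],[0,0,0]]' --twist '[[0,0,0],[0,0,0],[0,0,0],[0,0,0],[0,0,0]]'

```text
clock: 9.85
position: [0.4559, 0.2413, 0.0295]
tool_rot: [3.141, -0.0, 1.571]
force: [-1.0, -0.3, 5.6]
grip_width: 0.061
finger_force: 34.2
```

It touched at the expected height, so I release and rise.

>>> apply_moves --claw '[0.066,0.07,0.08,0.085,0.085,0.085,0.085,0.085,0.085,0.085,0.085]' --xyz '[[0,0,0],[0,0,0],[0,0,0],[0,0,0],[0,0,-0.02],[0,0,-0.03],[-0.02,0,-0.04],[-0.03,0,-0.04],[-0.03,0,0],[0,0,0],[0,0,0]]' --twist '[[0,0,0],[0,0,0],[0,0,0],[0,0,0],[0,0,0],[0,0,0],[0,0,0],[0,0,0],[0,0,0],[0,0,0],[0,0,0]]'

```text
clock: 10.95
position: [0.4558, 0.1611, 0.1594]
tool_rot: [3.141, -0.0, 1.57]
force: [0.5, 1.4, -0.6]
grip_width: 0.0848
finger_force: 0.0
```

```bash
python3 - <<'E'
from h import *
f=snap('wrist','w4'); s=bot.observe(); p=s['position'];print(s['clock'],p)
print('pan',rim(f,.457,.239,.056,W,.012),'base',rim(f,.457,.239,.014,.042,.012))
t=bot.grab_frame('top');print('top pan',rim(t,.457,.239,.056,W,.012))
E
```

```text
11.0 [0.45573649 0.16163452 0.15908964]
pan (array([0.4528, 0.2389]), np.float64(177.3)) base (array([0.4573, 0.2393]), np.float64(119.4))
top pan (array([0.5115, 0.2097]), np.float64(110.6))
```

View pics/w4.png

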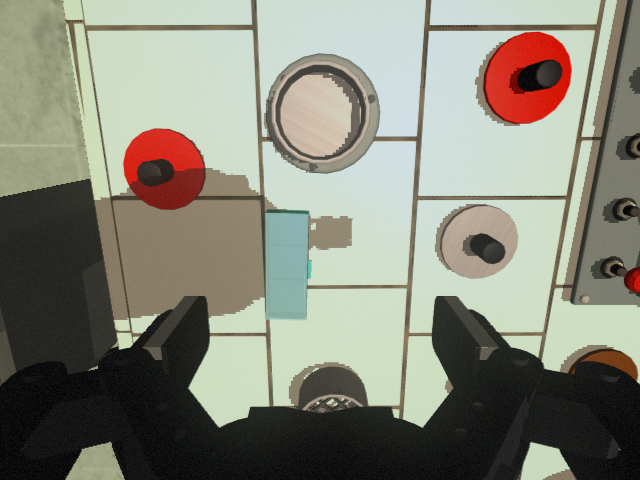

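The pan shows in the collar at (319,112), with the base disc round it at (323,112). That is about 2 mm off the axis, and the height agrees. Next is the fine sieve.

>>> apply_moves --claw '[0.085,0.085,0.085,0.085,0.085,0.085,0.085,0.085,0.085,0.085,0.085,0.085]' --xyz '[[-0.02,0.008,0],[-0.035,0.014,0],[-0.035,0.014,0],[-0.035,0.014,0],[-0.035,0.014,0],[-0.035,0.014,0],[-0.035,0.014,0],[-0.035,0.014,0],[-0.028,0.012,0],[0,0,0],[0,0,0],[0,0,0]]' --twist '[[0,0,0],[0,0,0],[0,0,0],[0,0,0],[0,0,0],[0,0,0],[0,0,0],[0,0,0],[0,0,0],[0,0,0],[0,0,0],[0,0,0]]'

```text
clock: 12.25
position: [0.5737, -0.1304, 0.1587]
tool_rot: [-3.141, -0.001, 1.572]
force: [-0.6, -0.1, -0.3]
grip_width: 0.0848
finger_force: 0.0
```

```bash
python3 - <<'E'
from h import *
f=snap('wrist','w5'); s=bot.observe(); p=s['position'];print(s['clock'],p)
for w in (W,.031,.028): print('fine',rim(f,.574,-.132,.034,w,.01),rim(f,.574,-.132,.006,.031,.01))
E
```

```text
12.3 [ 0.5737129  -0.13037915  0.15895315]
fine (array([ 0.5763, -0.1342]), np.float64(212.5)) (array([ 0.5764, -0.142 ]), np.float64(108.8))
fine (array([ 0.576 , -0.1316]), np.float64(111.8)) (array([ 0.5764, -0.142 ]), np.float64(108.8))
fine (array([ 0.5762, -0.1345]), np.float64(108.1)) (array([ 0.5764, -0.142 ]), np.float64(108.8))
```

View pics/w5.png

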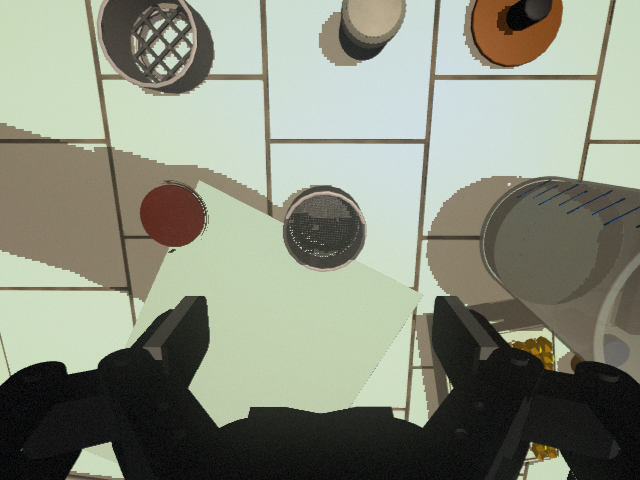

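The fine sieve shows at (325,228) between the fingers. The beaker's foot at (485,240) is about 5 cm clear of the right finger. Descending to grip.

>>> apply_moves --claw '[0.085,0.085,0.085,0.085,0.085,0.085,0.085,0.085,0.06,0.055,0.055,0.055,0.055,0.055,0.055]' --xyz '[[-0.002,0.0025,0.02],[0,0,0.035],[0,0,0.035],[0,0,0.03],[0,0,0.02],[0,0,0.01],[0,0,0],[0,0,0],[0,0,0],[0,0,0],[0,0,0],[0,0,0],[0,0,0],[0,0,0],[0,0,0]]' --twist '[[0,0,0],[0,0,0],[0,0,0],[0,0,0],[0,0,0],[0,0,0],[0,0,0],[0,0,0],[0,0,0],[0,0,0],[0,0,0],[0,0,0],[0,0,0],[0,0,0],[0,0,0]]'

```text
clock: 13.8
position: [0.5769, -0.1339, 0.0106]
tool_rot: [3.14, -0.0, 1.57]
force: [-2.6, 1.3, 12.1]
grip_width: 0.0605
finger_force: 29.8
```

>>> apply_moves --claw '[0.055,0.055,0.055,0.055,0.055,0.055,0.055,0.055]' --xyz '[[0,0,-0.02],[0,0,-0.035],[0,0,-0.035],[0,0,-0.035],[0,0,-0.025],[0,0,0],[0,0,0],[0,0,0]]' --twist '[[0,0,0],[0,0,0],[0,0,0],[0,0,0],[0,0,0],[0,0,0],[0,0,0],[0,0,0]]'

```text
clock: 14.6
position: [0.5758, -0.1337, 0.1586]
tool_rot: [-3.141, -0.0, 1.571]
force: [-0.8, 0.6, -1.9]
grip_width: 0.0602
finger_force: 34.0
```

```bash
python3 - <<'E'
from h import *
f=snap('wrist','w6'); s=bot.observe(); p=s['position'];print(s['clock'],p,s['grip_width'],s['finger_force'])
for w in (W,.031): print(rim(f,p[0],p[1]-.001,p[2]+.0253,w,.008)[0]-p[:2])
E
```

```text
14.65 [ 0.575759   -0.13376395  0.15843355] 0.06059320162539107 34.0461665019393
[ 0.001241   -0.00053605]
[-0.003059   -0.00123605]
```

>>> apply_moves --claw '[0.055,0.055,0.055,0.055,0.055,0.055,0.055,0.055,0.055,0.055,0.055,0.055,0.055,0.055]' --xyz '[[0.02,-0.01,0],[0.035,-0.012,0],[0.038,-0.012,0],[0.038,-0.012,0],[0.038,-0.012,0],[0.038,-0.012,0],[0.038,-0.012,0],[0.038,-0.012,0],[0.038,-0.012,0],[0.0325,-0.012,0],[0.02,-0.002,0],[0,0,0],[0,0,0],[0,0,0]]' --twist '[[0,0,0],[0,0,0],[0,0,0],[0,0,0],[0,0,0],[0,0,0],[0,0,0],[0,0,0],[0,0,0],[0,0,0],[0,0,0],[0,0,0],[0,0,0],[0,0,0]]'

```text
clock: 16.05
position: [0.4565, 0.2385, 0.159]
tool_rot: [-3.141, 0.001, 1.569]
force: [1.3, -0.3, -1.6]
grip_width: 0.0604
finger_force: 34.0
```

>>> apply_moves --claw '[0.055,0.055,0.055,0.055,0.055,0.055,0.055]' --xyz '[[0,0,0.02],[0,0,0.03],[0,0,0.025],[0,0,0.012],[0,0,0.005],[0,0,0],[0,0,0]]' --twist '[[0,0,0],[0,0,0],[0,0,0],[0,0,0],[0,0,0],[0,0,0],[0,0,0]]'

```text
clock: 16.75
position: [0.4569, 0.2397, 0.0682]
tool_rot: [3.141, -0.001, 1.57]
force: [0.4, 0.3, -1.0]
grip_width: 0.06
finger_force: 34.0
```

>>> apply_moves --claw '[0.055,0.055,0.055,0.055,0.055,0.055]' --xyz '[[0,-0.001,0.002],[0,0,0.003],[0,0,0.0015],[0,0,0.001],[0,0,0],[0,0,0]]' --twist '[[0,0,0],[0,0,0],[0,0,0],[0,0,0],[0,0,0],[0,0,0]]'

```text
clock: 17.35
position: [0.4554, 0.2398, 0.0605]
tool_rot: [3.141, -0.001, 1.571]
force: [-5.2, -1.7, 19.5]
grip_width: 0.0605
finger_force: 35.8
```

Contact came at the expected height. Release, back off and look.

>>> apply_moves --claw '[0.066,0.07,0.08,0.085,0.085,0.085,0.085,0.085,0.085,0.085,0.085]' --xyz '[[0,0,-0.001],[0,0,0],[0,0,0],[0,0,0],[0,0,-0.02],[0,0,-0.03],[-0.02,0,-0.04],[-0.03,0,-0.02],[-0.03,0,0],[0,0,0],[0,0,0]]' --twist '[[0,0,0],[0,0,0],[0,0,0],[0,0,0],[0,0,0],[0,0,0],[0,0,0],[0,0,0],[0,0,0],[0,0,0],[0,0,0]]'

```text
clock: 18.45
position: [0.4554, 0.1595, 0.1709]
tool_rot: [3.142, -0.0, 1.57]
force: [0.2, 0.7, -0.3]
grip_width: 0.0849
finger_force: 0.0
```

```bash
python3 - <<'E'
from h import *
f=snap('wrist','w7'); s=bot.observe(); p=s['position'];print(s['clock'],p,proj(f,[.4555,.239,.084]))
for w in (W,.031,.028): print('fine',rim(f,.4555,.239,.084,w,.008))
E
```

```text
18.5 [0.4553186  0.16013978 0.17064996] (np.float64(320.1949977833892), np.float64(109.61126173841019))
fine (array([0.456 , 0.2394]), np.float64(199.6))
fine (array([0.458 , 0.2362]), np.float64(103.8))
fine (array([0.4556, 0.2395]), np.float64(120.0))
```

View pics/w7.png

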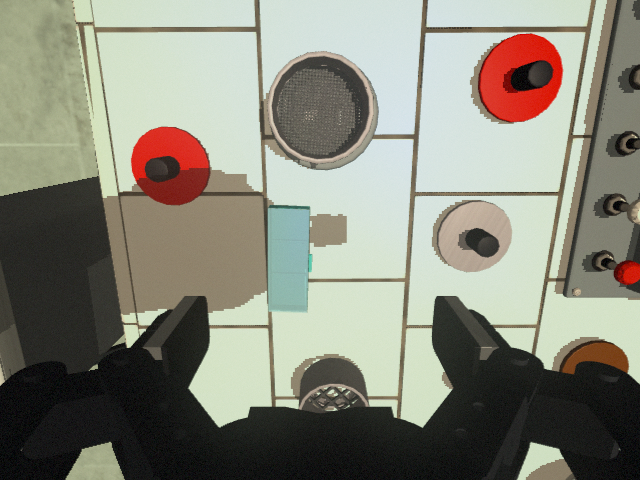

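The fine sieve sits concentric at (321,108), as predicted. Next is the coarse sieve.

>>> apply_moves --claw '[0.085,0.085,0.085,0.085,0.085,0.085,0.085,0.085]' --xyz '[[-0.025,0.009,0],[-0.04,0,0],[-0.04,0,0],[-0.04,0,0],[-0.02,0,0],[0,0,0],[0,0,0],[0,0,0]]' --twist '[[0,0,0],[0,0,0],[0,0,0],[0,0,0],[0,0,0],[0,0,0],[0,0,0],[0,0,0]]'

```text
clock: 19.3
position: [0.4644, -0.004, 0.1705]
tool_rot: [-3.141, -0.0, 1.573]
force: [-0.4, 0.8, -0.3]
grip_width: 0.0849
finger_force: 0.0
```

```bash
python3 - <<'E'
from h import *
f=snap('wrist','w8'); s=bot.observe(); p=s['position'];print(s['clock'],p)
for w in (W,.031,.028): print('coarse',rim(f,.4646,-.0045,.044,w,.01))
im=cv2.imread('pics/w8.png'); V=im.copy()
r=rim(f,.4646,-.0045,.044,W,.01)[0]
for t in np.linspace(0,6.28,60): u=proj(f,[r[0]+.031*np.cos(t),r[1]+.031*np.sin(t),.044]); cv2.circle(V,(int(u[0]),int(u[1])),1,(0,255,0),-1)
cv2.imwrite('pics/w8c.png',V[130:350,200:440])
E
```

```text
19.35 [ 0.46441011 -0.0040588   0.17058498]
coarse (array([ 0.4667, -0.0052]), np.float64(211.1))
coarse (array([ 0.4669, -0.0052]), np.float64(110.0))
coarse (array([ 0.4674, -0.0075]), np.float64(103.0))
```

View pics/w8c.png

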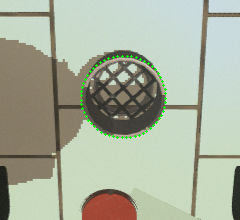

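The fit lies on the coarse sieve's rim, at crop pixel (124,95). I'll grip it.

>>> apply_moves --claw '[0.085,0.085,0.085,0.085,0.085,0.085,0.085,0.085,0.06,0.055,0.055,0.055,0.055,0.055,0.055]' --xyz '[[-0.0015,0.002,0.02],[0,0,0.035],[0,0,0.035],[0,0,0.0325],[0,0,0.025],[0,0,0.01],[0,0,0],[0,0,0],[0,0,0],[0,0,0],[0,0,0],[0,0,0],[0,0,0],[0,0,0],[0,0,0]]' --twist '[[0,0,0],[0,0,0],[0,0,0],[0,0,0],[0,0,0],[0,0,0],[0,0,0],[0,0,0],[0,0,0],[0,0,0],[0,0,0],[0,0,0],[0,0,0],[0,0,0],[0,0,0]]'

```text
clock: 20.85
position: [0.4669, -0.0067, 0.0145]
tool_rot: [3.14, -0.001, 1.571]
force: [-3.2, -0.2, 15.5]
grip_width: 0.0609
finger_force: 28.7
```

>>> apply_moves --claw '[0.055,0.055,0.055,0.055,0.055,0.055,0.055,0.055,0.055]' --xyz '[[0,0,-0.02],[0,0,-0.035],[0,0,-0.035],[0,0,-0.035],[0,0,-0.035],[0,0,-0.02],[0,0,0],[0,0,0],[0,0,0]]' --twist '[[0,0,0],[0,0,0],[0,0,0],[0,0,0],[0,0,0],[0,0,0],[0,0,0],[0,0,0],[0,0,0]]'

```text
clock: 21.75
position: [0.4658, -0.0068, 0.1927]
tool_rot: [-3.141, 0.0, 1.571]
force: [-0.2, -0.2, -1.4]
grip_width: 0.0612
finger_force: 34.3
```

```bash
python3 - <<'E'
from h import *
f=snap('wrist','w9'); s=bot.observe(); p=s['position'];print(s['clock'],p,s['grip_width'],s['finger_force'])
for w in (W,.031): print(rim(f,p[0],p[1]-.001,p[2]+.0305,w,.008)[0]-p[:2])
E
```

```text
21.8 [ 0.46581712 -0.00691422  0.19257598] 0.06044154774868411 34.25472345203161
[0.00078288 0.00131422]
[-0.00111712  0.00231422]
```

>>> apply_moves --claw '[0.055,0.055,0.055,0.055,0.055,0.055,0.055,0.055,0.055,0.055,0.055,0.055,0.055,0.055,0.055,0.055]' --xyz '[[0.02,-0.01,0],[0.035,0,0],[0.04,0,0],[0.04,0,0],[0.04,0,0],[0.04,0,0],[0.0303,0,0],[0,0,0],[0,0,0],[0,0,0.02],[0,0,0.03],[0,0,0.025],[0,0,0.012],[0,0,0.005],[0,0,0],[0,0,0]]' --twist '[[0,0,0],[0,0,0],[0,0,0],[0,0,0],[0,0,0],[0,0,0],[0,0,0],[0,0,0],[0,0,0],[0,0,0],[0,0,0],[0,0,0],[0,0,0],[0,0,0],[0,0,0],[0,0,0]]'

```text
clock: 23.4
position: [0.4568, 0.2384, 0.1021]
tool_rot: [3.141, -0.001, 1.57]
force: [0.4, 0.3, -1.1]
grip_width: 0.0608
finger_force: 34.2
```

>>> apply_moves --claw '[0.055,0.055,0.055,0.055,0.055,0.055,0.055]' --xyz '[[0,-0.0005,0.003],[0,0,0.003],[0,0,0.002],[0,0,0.001],[0,0,0.0005],[0,0,0],[0,0,0]]' --twist '[[0,0,0],[0,0,0],[0,0,0],[0,0,0],[0,0,0],[0,0,0],[0,0,0]]'

```text
clock: 24.1
position: [0.456, 0.2386, 0.0924]
tool_rot: [3.141, -0.001, 1.571]
force: [-4.6, -0.1, 16.4]
grip_width: 0.0606
finger_force: 35.7
```

>>> apply_moves --claw '[0.066,0.07,0.08,0.085,0.085,0.085,0.085,0.085,0.085,0.085,0.085]' --xyz '[[0,0,-0.001],[0,0,0],[0,0,0],[0,0,0],[0,0,-0.02],[0,0,-0.03],[-0.02,0,-0.04],[-0.03,0,-0.02],[-0.03,0,0],[0,0,0],[0,0,0]]' --twist '[[0,0,0],[0,0,0],[0,0,0],[0,0,0],[0,0,0],[0,0,0],[0,0,0],[0,0,0],[0,0,0],[0,0,0],[0,0,0]]'

```text
clock: 25.2
position: [0.4558, 0.1583, 0.2029]
tool_rot: [3.142, -0.0, 1.57]
force: [0.4, 0.9, -0.7]
grip_width: 0.0848
finger_force: 0.0
```

```bash
python3 - <<'E'
from h import *
f=snap('wrist','w10'); s=bot.observe(); p=s['position'];print(s['clock'],p,proj(f,[.456,.2394,.122]))
for w in (W,.031,.028): print('coarse',rim(f,.456,.2394,.122,w,.008))
E
```

```text
25.25 [0.45580876 0.15897218 0.202651  ] (np.float64(320.2163979485732), np.float64(106.05923846106535))
coarse (array([0.4562, 0.2395]), np.float64(208.0))
coarse (array([0.4545, 0.2372]), np.float64(88.2))
coarse (array([0.4561, 0.2399]), np.float64(120.0))
```

View pics/w10.png

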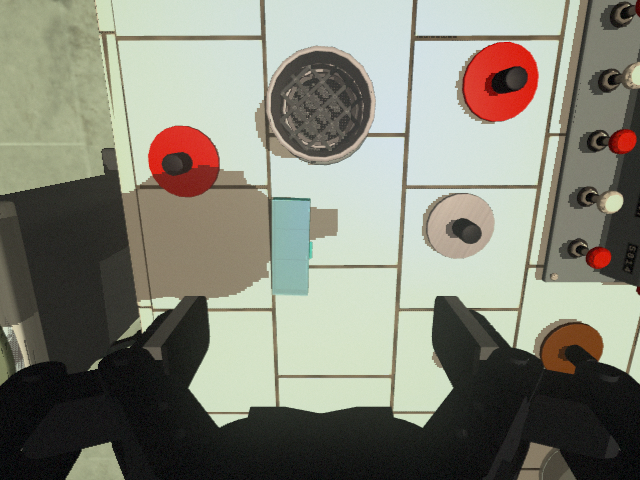

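The coarse sieve sits concentric on the stack at (321,105). Last, the steel lid at (460,226).

>>> apply_moves --claw '[0.06,0.06,0.06,0.06,0.06,0.06,0.06,0.06,0.06]' --xyz '[[-0.007,0.02,0],[-0.01,0.03,0],[0,0.035,0.01],[0,0.029,0.02],[0,0.01,0.01],[0,0,0.005],[0,0,0],[0,0,0],[0,0,0]]' --twist '[[0,0,0],[0,0,0],[0,0,0],[0,0,0],[0,0,0],[0,0,0],[0,0,0],[0,0,0],[0,0,0]]'

```text
clock: 26.15
position: [0.5795, 0.1419, 0.1586]
tool_rot: [3.141, -0.001, 1.571]
force: [0.8, 1.2, -0.4]
grip_width: 0.0599
finger_force: 0.0
```

```bash
python3 - <<'E'
from h import *
f=snap('wrist','w11'); s=bot.observe(); p=s['position'];print(s['clock'],p)
print('disc',rim(f,.58,.142,.011,.031,.01),'knobtop',rim(f,.58,.142,.037,.009,.01))
g=cv2.cvtColor(f['img'],cv2.COLOR_RGB2GRAY)
V=cv2.imread('pics/w11.png')
for R,z in((.031,.011),(.009,.037)):
  r=rim(f,.58,.142,z,R,.01)[0]
  for t in np.linspace(0,6.28,60): u=proj(f,[r[0]+R*np.cos(t),r[1]+R*np.sin(t),z]); cv2.circle(V,(int(u[0]),int(u[1])),1,(0,255,0),-1)
cv2.imwrite('pics/w11c.png',cv2.resize(V[130:350,200:440],None,fx=2,fy=2))
E
```

```text
26.2 [0.57958387 0.14183239 0.15858848]
disc (array([0.5836, 0.1428]), np.float64(110.0)) knobtop (array([0.5838, 0.1426]), np.float64(90.6))
```

View pics/w11c.png

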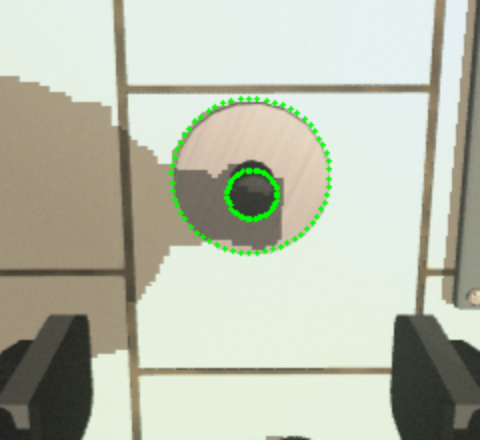

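Both fits agree on the steel disc and black knob, at (.583,.1425). I'll grip the knob.

>>> apply_moves --claw '[0.06,0.06,0.06,0.06,0.06,0.06,0.06,0.06,0.03,0.012,0.01,0.01,0.01,0.01,0.01,0.01,0.01]' --xyz '[[0.0005,0.0035,0.02],[0,0,0.035],[0,0,0.035],[0,0,0.03],[0,0,0.015],[0,0,0.0085],[0,0,0],[0,0,0],[0,0,0],[0,0,0],[0,0,0],[0,0,0],[0,0,0],[0,0,0],[0,0,0],[0,0,0],[0,0,0]]' --twist '[[0,0,0],[0,0,0],[0,0,0],[0,0,0],[0,0,0],[0,0,0],[0,0,0],[0,0,0],[0,0,0],[0,0,0],[0,0,0],[0,0,0],[0,0,0],[0,0,0],[0,0,0],[0,0,0],[0,0,0]]' --force 35

```text
clock: 27.9
position: [0.5837, 0.142, 0.015]
tool_rot: [3.141, -0.0, 1.571]
force: [-1.7, 0.4, 8.1]
grip_width: 0.0163
finger_force: 34.0
```

>>> apply_moves --claw '[0.01,0.01,0.01,0.01,0.01,0.01,0.01,0.01,0.01,0.01]' --xyz '[[0,0,-0.02],[0,0,-0.035],[0,0,-0.035],[0,0,-0.035],[0,0,-0.035],[0,0,-0.02],[0,0,0],[0,0,0],[0,0,0],[0,0,0]]' --twist '[[0,0,0],[0,0,0],[0,0,0],[0,0,0],[0,0,0],[0,0,0],[0,0,0],[0,0,0],[0,0,0],[0,0,0]]'

```text
clock: 28.9
position: [0.5829, 0.1417, 0.1933]
tool_rot: [-3.14, 0.001, 1.57]
force: [0.0, 0.8, -1.7]
grip_width: 0.0164
finger_force: 34.3
```

```bash
python3 - <<'E'
from h import *
f=snap('wrist','w12'); s=bot.observe(); p=s['position'];print(s['clock'],p,s['grip_width'],s['finger_force'],s['force'])
r=rim(f,p[0],p[1],p[2]-.004,.031,.008);print(r[0]-p[:2])
V=cv2.imread('pics/w12.png');R=.031;r=r[0]
for t in np.linspace(0,6.28,60): u=proj(f,[r[0]+R*np.cos(t),r[1]+R*np.sin(t),p[2]-.004]); cv2.circle(V,(int(u[0]),int(u[1])),1,(0,255,0),-1)
cv2.imwrite('pics/w12c.png',V[200:430,170:470])
E
```

```text
28.95 [0.58297646 0.14171271 0.19341882] 0.016670945287929024 34.338916540145874 [-0.27575503 -0.60061009 -1.35478708]
[2.35356631e-05 5.87285438e-04]
```

View pics/w12c.png

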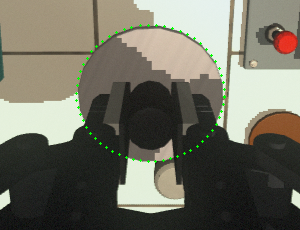

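The lid hangs level, and the fit lies on its disc. I carry it over the stack.

>>> apply_moves --claw '[0.01,0.01,0.01,0.01,0.01,0.01,0.01,0.01,0.01,0.01,0.01,0.01,0.01,0.01]' --xyz '[[0.015,-0.02,0],[0.025,-0.03,0],[0.025,-0.035,0],[0.0223,-0.03,0],[0.01,-0.012,0],[0,0,0],[0,0,0],[0,0,0],[0,0,0.02],[0,0,0.02],[0,0,0.01],[0,0,0.004],[0,0,0],[0,0,0]]' --twist '[[0,0,0],[0,0,0],[0,0,0],[0,0,0],[0,0,0],[0,0,0],[0,0,0],[0,0,0],[0,0,0],[0,0,0],[0,0,0],[0,0,0],[0,0,0],[0,0,0]]'

```text
clock: 30.35
position: [0.4568, 0.2392, 0.1409]
tool_rot: [3.141, -0.0, 1.57]
force: [0.4, 0.1, -2.0]
grip_width: 0.0168
finger_force: 34.5
```

>>> apply_moves --claw '[0.01,0.01,0.01,0.01,0.01,0.01,0.01]' --xyz '[[0,-0.0005,0.003],[0,0,0.003],[0,0,0.002],[0,0,0.001],[0,0,0.0005],[0,0,0],[0,0,0]]' --twist '[[0,0,0],[0,0,0],[0,0,0],[0,0,0],[0,0,0],[0,0,0],[0,0,0]]'

```text
clock: 31.05
position: [0.4559, 0.2393, 0.1309]
tool_rot: [3.141, -0.0, 1.571]
force: [-0.4, -1.0, 2.9]
grip_width: 0.0167
finger_force: 34.9
```

>>> apply_moves --claw '[0.025,0.04,0.06,0.06,0.06,0.06,0.06,0.06,0.06,0.06,0.06,0.06]' --xyz '[[0,0,0],[0,0,0],[0,0,0],[0,0,0],[0,0,-0.015],[0,0,-0.03],[0,0,-0.035],[-0.03,0,-0.02],[-0.04,0,0],[-0.03,0,0],[0,0,0],[0,0,0]]' --twist '[[0,0,0],[0,0,0],[0,0,0],[0,0,0],[0,0,0],[0,0,0],[0,0,0],[0,0,0],[0,0,0],[0,0,0],[0,0,0],[0,0,0]]'

```text
clock: 32.25
position: [0.4559, 0.1392, 0.2309]
tool_rot: [3.141, -0.0, 1.57]
force: [-0.1, 0.8, -0.1]
grip_width: 0.0601
finger_force: 0.0
```

```bash
python3 - <<'E'
from h import *
f=snap('wrist','w13'); s=bot.observe(); p=s['position'];print(s['clock'],p,proj(f,[.456,.2394,.127]))
print('lid',rim(f,.456,.2394,.127,.031,.008),rim(f,.456,.2394,.153,.009,.008))
c=snap('scene','s2'); im=cv2.imread('pics/s2.png'); u=proj(c,[.456,.239,.08]); a,b=int(u[0]),int(u[1])
w=cv2.imread('pics/w13.png')[0:240,200:440]
z=cv2.resize(im[b-40:b+40,a-40:a+40],(480,480),interpolation=cv2.INTER_CUBIC)
cv2.imwrite('pics/fin.png',np.hstack([z[:,:],cv2.copyMakeBorder(w,0,240,0,0,cv2.BORDER_CONSTANT)]))
E
```

```text
32.3 [0.45589003 0.1398402  0.23080397] (np.float64(320.0454136645196), np.float64(74.94145565672918))
lid (array([0.456 , 0.2391]), np.float64(86.7)) (array([0.4561, 0.2378]), np.float64(115.2))
```

View pics/fin.png

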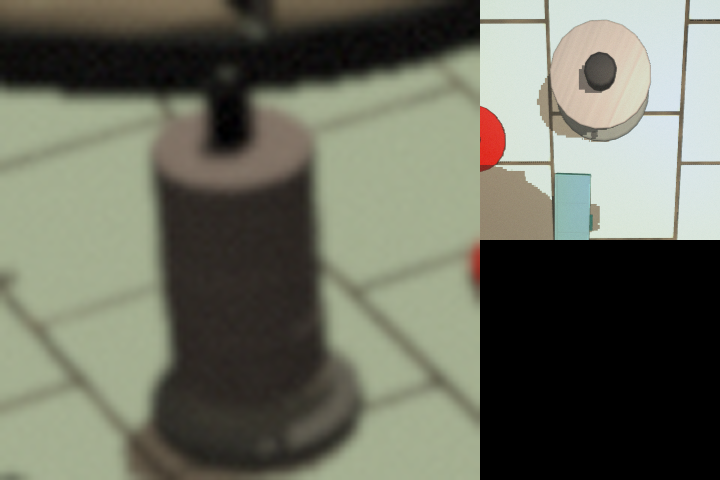

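The scene crop shows a straight, gapless stack with the lid level at (235,155). In the wrist view the lid is concentric. I'm handing the job in.

```bash
python3 -c "
from workcell import bot
print(bot.job_done())"
```

```text
the job is handed in; nothing more can be done
None
```

The sieve stack is built and handed in after about 32 s of robot time: pan, fine sieve, coarse sieve and steel lid all look fully home and level in the final pictures. All four parts are released, I kept the arm clear of the petri dish, tube and mailer, and the hand-in call gave no verdict.

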